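Square the first case into the stacking fixture and start the column

TASK

Push the grey case along the fixture plate, without lifting it, until its long side is flush against the long stop and its end is flush against the short stop. Only then pick up the blue case and set it down, without dropping it, squarely on top of the grey one with all edges in line, the grey case staying home against both stops. Leave the orange case, the cable spool and the bottle where they are.

Things in the scene. Friction and masses are not known exactly. Their poses are not given: they have to be found in the camera images.
- fixture: fixed: white plate 190 (x) x 230 (y) x 8 mm with two dark stop bars, tops 32 mm above the bench. Long stop along y near the far (+x) edge, inner face at x = +79 mm, y from -100 to 90 mm; short stop along x near the left (+y) edge, inner face at y = +99 mm, x from -10 to 70 mm. Origin: centre of the underside, on the bench; yaw within 15 degrees of the robot's axes
- nest (a point): point on the fixture plate's top (8 mm above the bench), axes as the fixture's: the grey case's underside centre lies here, its y along this y, when it is flush against both stops (32 mm from the long stop's face, 70 mm from the short stop's face)
- grey_case: loose closed plastic case, grey, with steel latches drawn on and a blank white label, 64 mm wide along its x, 140 mm long along its y, 40 mm high; origin at the centre of its underside, z up. Starts askew on the fixture plate, about 2 to 6 cm short of the stops; 0.25 to 0.5 kg
- blue_case: loose closed plastic case, blue, same form, 64 mm wide along its x, 140 mm long along its y, 40 mm high; origin at the centre of its underside, z up. Starts on the bench to the right of the fixture, long axis roughly along the robot's x; 0.2 to 0.42 kg
- orange_case: loose closed plastic case, orange, same form as the blue one, 64 mm wide along its x, 140 mm long along its y, 40 mm high; origin at the centre of its underside, z up. A reject, beside the blue one (they may have swapped places): leave it alone
- spool: loose black cable spool, upright on the bench, 150 mm diameter, 55 mm high, origin at the centre of its underside; leave alone
- bottle: loose white bottle with red cap, 60 mm diameter, 150 mm high, origin at the centre of its underside; leave alone
Mind the look-alikes: they are no part of the job. Several things have the shape of the grey_case; the one meant has the colours described above. Leave any turquoise look-alike of the blue_case alone.

How it is judged:
By the outcome, as a careful person would: the job done as asked, in the order asked, and still so for the second after the job is handed in, with the robot touching nothing.
It also fails if it takes over 59 s, if anything falls off the work surface, if the arm or the gripper's body presses on something with over 40 N, if the wrist force passes 120 N, or if a joint passes its speed limit or range.

ROBOT

A 6-joint arm with a two-finger parallel gripper is mounted at the origin on the work surface. World frame = base frame: x ahead of the robot, y to its left, z up, the work surface at z = 0. Lengths are in m, angles in rad, forces in N, time in s.
With the tool pointing down it reaches from about 0.25 to 0.85 m from the base axis. Payload 12.5 kg.
Tool frame: the origin (TCP) lies at the very end of the fingers, on their centre line; the grasp point (between the pads) lies 19 mm behind it; z points along the fingers, y is the direction in which the jaws open and shut (so a half turn about z gives the same grasp; the last joint's range is limited). The gripper opens to 93 mm and grips with 3 to 60 N. Pads are 15 mm wide; open, the fingers measure 128 mm over their backs; the gripper's body (75 mm by 188 mm) begins 65 mm behind the grasp point.
Start: joints at [1.157, 0.351, 1.652, -0, 1.139, -0.085], TCP at [0.178, 0.521, 0.219] pointing down, gripper open.
Joint ranges: [-2.75, 2.75], [-0.79, 2.1], [0.01, 2.65], [-1.57, 4.71], [0.07, 3.14], [-2.87, 2.87]. Speed limits (rad/s): [2.22, 2.22, 2.79, 3.14, 3.14, 3.14].

INTERFACE

Orientations are given as a unit quaternion [x, y, z, w].
In Python, from station import sense, viewer, env gives the robot as it stands.
- The arm moves only by the tool apply_moves, never from a script. Its argument "targets" is a list of rows, each a list of 7 numbers: the opening in per cent of the stroke, from 0 (shut) to 100 (fully open), then the shift along the tool's x, y, z in mm, then the turn, a rotation vector about the tool's x, y, z in units of 10 degrees (1.0 is 10 degrees). A call has 1 to 8 rows; each row is the pose to reach, as a shift and turn from the pose commanded when the call began, along the tool's axes at that moment; what a row does not reach only later rows make up. A row lasts 1/8 s, in which the tool goes at most 62.5 mm and 10.7 degrees, less where a joint would pass 70% of its speed; a pose out of reach is approached as far as the arm can. A call with a gripper value outside its range is refused whole. The fingers move at their own pace and stop on an object; "squeeze" is the grip in N (left out, the last holds). Time passes only in rows, so rows that repeat a pose let the fingers close. It gives the time, the measured TCP pose, the force and the opening at its end, in the units of the state.
- sense(): the state, without advancing time (a new reading comes with each control period).
- viewer.snapshot(name): name is "scene" or "top" or "wrist"; returns a dict with "frame" (480x640x3 uint8, red, green, blue), "camera_matrix" (3x3 intrinsics, pixels), "rvec" (rotation vector, rad) and "tvec" (3), from world to camera coordinates, as OpenCV has them. Camera axes: x right, y down, z forward; pixel columns grow to the right and rows downward; lengths in m; the calibration is good to about 2 mm. A picture is of the moment at which its call begins. There is no depth.
- env.job_done(): hands the job in, once; it reports no verdict.
Trained networks look in a picture, given as the dict that the camera call returned (one of the last four; its "shot" number tells which), for a name from the list of things; names that differ only in an ending like _2 or _b are one class to them, and where a whole thing is asked for, a point or a joint stands for the part that bears it (a point fixed in the world has none). Each returns a list of dicts, best first, with "conf" (0 to 1); they miss things now and then, are a little off and sometimes report something else, mostly with a low value. They report only what shows in the picture. A call takes as long as a camera call. They do not tell look-alikes from the thing itself.
- viewer.spot_in(picture, label): "box" ([left, top, width, height] in pixels, round what is visible of it).
The state is a dict: "t": time; "joint_positions": joint angles; "joint_velocities": joint speeds; "joint_efforts": joint torques, N m; "tcp_pos": TCP position; "eef_rot": TCP orientation; "ft_force": force on the tool from outside, world axes, zero at the start; "moment": the same for the moment, N m; "grip_width": finger opening in m.
Only numpy, scipy, OpenCV 4.12 (cv2) and the standard library are available. Lean on these libraries where they do the work, as an engineer would, in place of code of your own. Each camera call takes 0.05 s, during which the arm holds its last target. There are 200 camera calls.

## Working session

There is one attempt and no reset: what is moved stays moved. The work goes in short steps, Python scripts to look and compute and a tool call to move; the robot and the scene stay as the last step left them, time stands still between calls to the robot, and variables do not carry over. Pictures are saved under pics/ and viewed, about 8 in all and at most 12, crops included, and the job is handed in when it is done.

Besides the shell and the picture viewer there is one more tool, called by a JSON object that holds its "api" and its "payload", one argument or row to a line. apply_moves: Moves the arm, as the interface text tells. Its arguments: {"type":"object","properties":{"targets":{"type":"array","items":{"type":"array","items":{"type":"number"}}},"squeeze":{"type":"number"}},"required":["targets"]}

```bash
ls; mkdir -p pics; cat > h.py <<'E'
import numpy as np, cv2
from station import sense, viewer, env
def snap(n,save=None):
    p=viewer.snapshot(n)
    if save: cv2.imwrite('pics/'+save,p['frame'][:,:,::-1])
    return p
def ray(p,uv,z):
    K=np.array(p['camera_matrix']);R,_=cv2.Rodrigues(np.array(p['rvec'],float));t=np.array(p['tvec'],float).ravel()
    uv=np.atleast_2d(np.array(uv,float));d=np.c_[uv,np.ones(len(uv))]@np.linalg.inv(K).T@R
    c=-R.T@t
    return c+d*((z-c[2])/d[:,2])[:,None]
def proj(p,P):
    return cv2.projectPoints(np.atleast_2d(np.array(P,float)),np.array(p['rvec'],float),np.array(p['tvec'],float),np.array(p['camera_matrix'],float),None)[0][:,0]
E
python3 - <<'E'
from h import *
s=sense();print({k:np.round(v,3) for k,v in s.items()})
for n in('top','scene'):
    p=snap(n,n+'1.png')
    R,_=cv2.Rodrigues(np.array(p['rvec'],float));print(n,-R.T@np.array(p['tvec']).ravel(), p['camera_matrix'])
    for l in('fixture','grey_case','blue_case','orange_case','spool','bottle'):
        print(l,[(np.round(b['box']),round(b['conf'],2)) for b in viewer.spot_in(p,l)][:4])
E
```

```text
pics
{'t': np.float64(0.0), 'joint_positions': array([ 1.157,  0.351,  1.652, -0.   ,  1.139, -0.085]), 'joint_velocities': array([ 0.   ,  0.   , -0.001,  0.001, -0.001, -0.   ]), 'joint_efforts': array([ 0.0000e+00, -4.9733e+01, -2.8525e+01,  7.0000e-02,  2.6000e-02,
       -0.0000e+00]), 'tcp_pos': array([0.177, 0.52 , 0.218]), 'eef_rot': array([ 0.164,  0.987, -0.001, -0.   ]), 'ft_force': array([0.116, 0.446, 0.065]), 'moment': array([ 0.032, -0.027, -0.016]), 'grip_width': np.float64(0.093)}
top [ 0.35720326 -0.01724802  1.38822357] [[516.31316855   0.         320.55150635]
 [  0.         516.31316855 239.31776421]
 [  0.           0.           1.        ]]
fixture [(array([220., 197.,  95.,  82.]), 0.57)]
grey_case [(array([242., 219.,  54.,  32.]), 0.74), (array([221., 296.,  55.,  53.]), 0.68)]
blue_case [(array([461., 246.,  54.,  55.]), 0.56), (array([416., 226.,  31.,  56.]), 0.55)]
orange_case [(array([360., 222.,  27.,  54.]), 0.7), (array([220., 193.,  96.,  87.]), 0.68)]
spool []
bottle [(array([129., 229.,  40.,  25.]), 0.9)]
scene [ 1.22576355 -0.18594384  0.78370611] [[443.09251257   0.         315.91887413]
 [  0.         443.09251257 241.02051899]
 [  0.           0.           1.        ]]
fixture [(array([306., 206., 119.,  83.]), 0.88)]
grey_case [(array([331., 223.,  64.,  38.]), 0.86), (array([324., 162.,  53.,  38.]), 0.62)]
blue_case [(array([ 78., 230.,  59.,  50.]), 0.93), (array([158., 233.,  41.,  58.]), 0.71)]
orange_case [(array([225., 223.,  35.,  60.]), 0.82), (array([331., 222.,  66.,  37.]), 0.49)]
spool [(array([206., 319.,  82.,  78.]), 0.82), (array([333., 221.,  61.,  39.]), 0.19)]
bottle [(array([458., 168.,  35.,  60.]), 0.6), (array([305., 207., 123.,  82.]), 0.41)]
```

```bash
python3 - <<'E'
import cv2
a=cv2.imread('pics/top1.png')[120:370,100:550]
cv2.imwrite('pics/top1c.png',cv2.resize(a,(800,444),interpolation=cv2.INTER_CUBIC))
E
```

```text
(no output)
```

View pics/top1c.png

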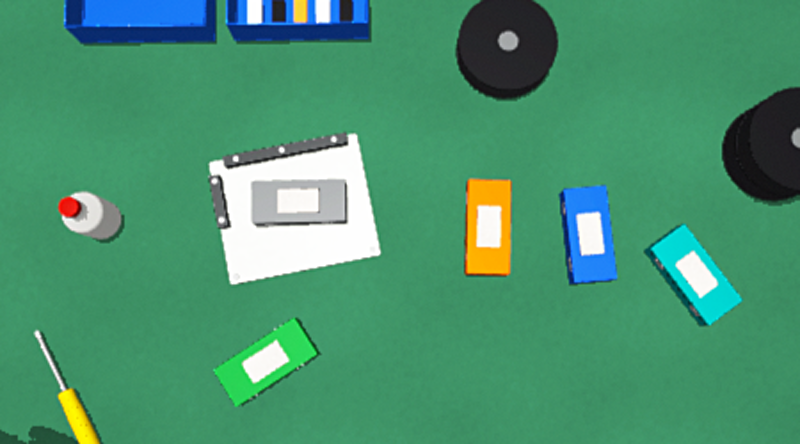

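View pics/scene1.png

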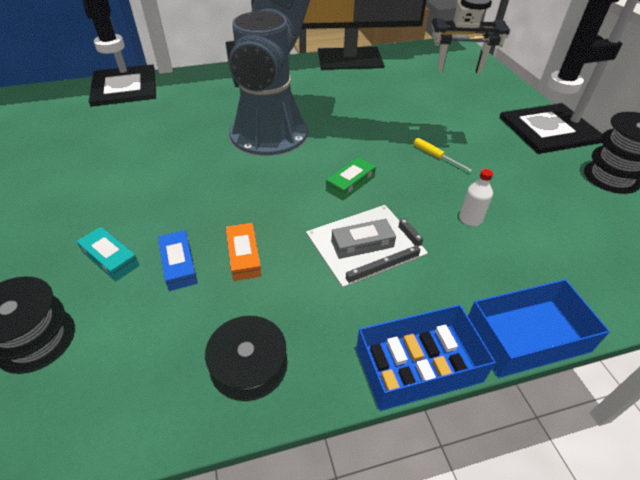

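Up in the top crop is +x and left is +y. The fixture is at crop (295,208), with stops above and to the left, and the grey case at (298,202). The blue case is at (590,235), orange at (488,227), and turquoise (695,275) and green (265,362) are look-alikes. Next I measure each one.

```bash
python3 - <<'E'
from h import *
from scipy.optimize import least_squares
p=snap('top');f=p['frame'].astype(int)
hsv=cv2.cvtColor(p['frame'],cv2.COLOR_RGB2HSV)
def rect(mask,z,name):
    n,l,st,_=cv2.connectedComponentsWithStats(mask.astype(np.uint8))
    i=1+np.argmax(st[1:,4]);c=cv2.findContours((l==i).astype(np.uint8),0,1)[0][0][:,0]
    P=ray(p,c,z)[:,:2];r=cv2.minAreaRect((P*1000).astype(np.float32));print(name,r)
    return r
roi=np.zeros((480,640),bool)
def R(x0,y0,x1,y1):
    m=np.zeros((480,640),bool);m[y0:y1,x0:x1]=1;return m
H,S,V=hsv[...,0],hsv[...,1],hsv[...,2]
print(f[236,410],f[248,425],f[235,282-15],f[262,250],f[205,250])
rect(R(405,215,455,290)&(((H>100)&(H<130)&(S>120))|(S<60)&(V>150)),.04,'blue')
rect(R(350,215,395,285)&(((H<25)&(S>120))|((S<60)&(V>150))),.04,'orange')
rect(R(205,185,325,290)&(S<90),.008,'plate')
m=R(235,212,302,252)&(S<90)&(V<215)&(V>90)
rect(m,.048,'grey(approx)')
for n in ('blue_case',):pass
E
python3 - <<'E'
import cv2
a=cv2.imread('pics/top1.png')[180:290,205:330]
cv2.imwrite('pics/fx.png',cv2.resize(a,(660,581),interpolation=cv2.INTER_CUBIC))
E
```

```text
[ 64 150 105] [248 240 239] [251 249 247] [251 252 250] [100 103 105]
blue ((493.822509765625, -306.01202392578125), (141.4696807861328, 70.6976318359375), 4.121304035186768)
orange ((506.9191589355469, -159.2557373046875), (66.87039184570312, 142.16879272460938), 87.25823211669922)
plate ((545.0086059570312, 132.51710510253906), (196.73826599121094, 234.93128967285156), 10.493386268615723)
grey(approx) ((546.5964965820312, 118.4742431640625), (68.79442596435547, 141.812255859375), 0.9013339281082153)
```

View pics/fx.png

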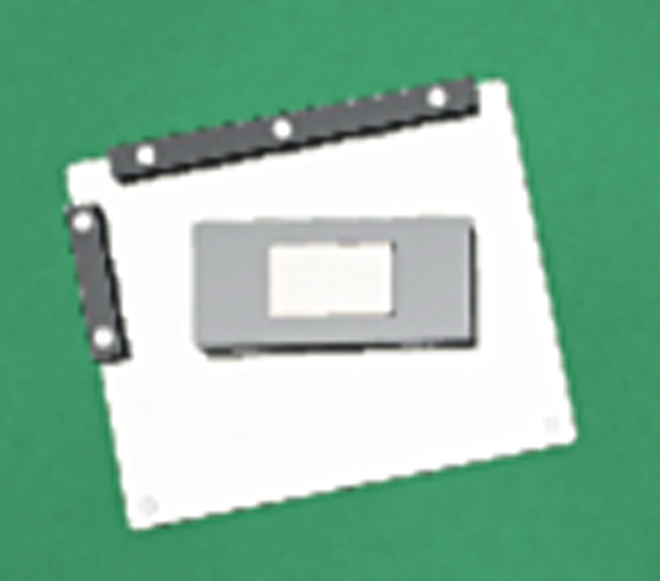

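The fixture sits at about (0.545, 0.132) with yaw +10.5°, and the grey case at (0.547, 0.118) with yaw about 0–1°. I'll go to a pre-push hover and look with the wrist camera.

{"api": "apply_moves", "payload": {
  "targets": [
    [100,-420,-297,-30,0,0,-2.94],
    [100,-420,-297,-30,0,0,-2.94],
    [100,-420,-297,-30,0,0,-2.94],
    [100,-420,-297,-30,0,0,-2.94],
    [100,-420,-297,-30,0,0,-2.94],
    [100,-420,-297,-30,0,0,-2.94],
    [100,-420,-297,-30,0,0,-2.94],
    [100,-420,-297,-30,0,0,-2.94]
  ]
}}

```text
t: 1.75
tcp_pos: [0.4638, 0.1247, 0.2474]
eef_rot: [-0.092, 0.996, 0.0, 0.0]
ft_force: [0.6, 0.5, 0.3]
grip_width: 0.093
```

```bash
cat >> h.py <<'E'
from scipy.spatial.transform import Rotation as Ro
def pose():
    s=sense();R=Ro.from_quat(s['eef_rot']).as_matrix();yaw=np.degrees(np.arctan2(-R[0,1],R[1,1]))
    return np.array(s['tcp_pos']),R,yaw
def move(goal,yaw=None):
    "row (mm, tool axes; 10deg) from now to world goal"
    t,R,y0=pose();d=R.T@(np.array(goal)-t)*1000
    r=np.zeros(3)
    if yaw is not None:
        Rg=Ro.from_euler('z',yaw,degrees=True).as_matrix()@np.diag([-1,1,-1.])
        r=np.degrees(Ro.from_matrix(R.T@Rg).as_rotvec())/10
    print('t',sense()['t'],'tcp',np.round(t,4),'yaw',round(y0,2),'->',np.round(goal,4),'row',np.round(d,1),np.round(r,3),'F',np.round(sense()['ft_force'],1))
E
python3 - <<'E'
from h import *
p=snap('wrist','w1.png')
move([.479,.105,.25],10.5)
for l in('fixture','grey_case'):print(viewer.spot_in(p,l)[:2])
print(proj(p,[[.547,.118,.048],[.545,.1325,.008]]))
E
```

```text
t 1.8 tcp [0.4672 0.1199 0.2478] yaw 10.4 -> [0.479 0.105 0.25 ] row [ -8.9 -16.8  -2.2] [-0.012  0.014 -0.01 ] F [-0.8 -3.3  0.1]
[{'box': [206.8, 196.2, 209.1, 151.6], 'conf': 0.68}]
[{'box': [235.5, 248.1, 134.9, 82.8], 'conf': 0.93}, {'box': [312.2, 0.8, 164.6, 128.5], 'conf': 0.59}]
[[299.45483037 292.31315758]
 [313.84123907 279.42079408]]
```

View pics/w1.png

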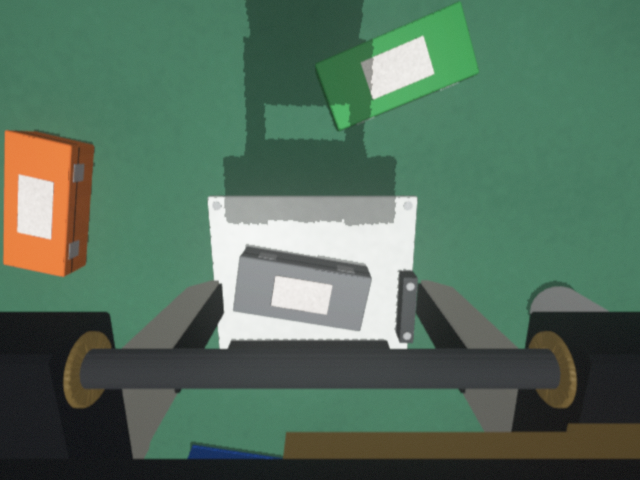

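The plate's near corners are at (208,197) and (417,197), the grey case at (302,290), and the short stop at (407,305). The plate edge is level, so its yaw is about 10.4°. I'll refine the fixture pose from this picture.

```bash
python3 - <<'E'
from h import *
p=snap('wrist')
f=p['frame'].astype(int)
s=f.max(2)-f.min(2)
g=cv2.GaussianBlur(s.astype(np.float32),(3,3),0)
# green-ness edges of plate: top edge rows ~197, left edge, right edge
def edge(sub):return sub
top=[];lf=[];rt=[]
def cross(line):  # first subpixel crossing of saturation half level
    a=np.median(line[:6]);b=np.median(line[-6:]);h=(a+b)/2
    i=np.where((line[:-1]-h)*(line[1:]-h)<0)[0]
    return None if len(i)==0 else i[0]+(line[i[0]]-h)/(line[i[0]]-line[i[0]+1])
c=proj(p,[[.545-.095*.983+.115*k*-.182,.1325-.095*.182+.115*k*.983,.008] for k in(-1,1)]);print(c)
r0=int(c[:,1].mean())
for u in range(int(c[0,0])+20,int(c[1,0])-20,4):
    x=cross(g[r0-14:r0+14,u]); 
    if x is not None: top.append((u,r0-14+x))
for v in range(r0+12,r0+60,3):
    for L,cc in((lf,c[0,0]),(rt,c[1,0])):
        k=int(cc);x=cross(g[v,k-12:k+12])
        if x is not None:L.append((k-12+x,v))
W=[ray(p,np.array(a),.008)[:,:2] for a in(top,lf,rt)]
for w in W:
    vx,vy,x0,y0=cv2.fitLine((w*1000).astype(np.float32),cv2.DIST_HUBER,0,.01,.01).ravel()
    print(len(w),np.degrees(np.arctan2(vy,vx)),x0,y0)
m=(s<40)&(f.sum(2)>200)&(f.sum(2)<480)
m[:, :225]=0;m[:,380:]=0;m[:235]=0;m[340:]=0
E
```

```text
[[208.43271396 198.34294891]
 [418.85652678 197.56681413]]
43 -79.48882 451.14478 101.356384
16 10.417043 507.19598 6.8340416
16 10.62653 466.852 233.48663
```

```bash
python3 - <<'E'
from h import *
move([.475,.103,.022],10.5)
E
```

```text
t 1.95 tcp [0.4629 0.1259 0.2469] yaw 10.43 -> [0.475 0.103 0.022] row [ -7.8 -24.8 224.9] [ 0.001 -0.002 -0.007] F [-0.   0.3 -0.1]
```

{"api": "apply_moves", "payload": {
  "targets": [
    [100,-8,-25,60,0,0,0],
    [100,-8,-25,115,0,0,0],
    [100,-8,-25,170,0,0,0],
    [100,-8,-25,205,0,0,0],
    [100,-8,-25,223,0,0,0],
    [100,-8,-25,223,0,0,0]
  ]
}}

```text
t: 2.7
tcp_pos: [0.4739, 0.1046, 0.0232]
eef_rot: [-0.093, 0.996, 0.0, -0.001]
ft_force: [-0.6, -0.2, -0.8]
grip_width: 0.0933
```

{"api": "apply_moves", "payload": {
  "targets": [
    [100,-12,0,0,0,0,0],
    [100,-22,0,0,0,0,0],
    [100,-32,0,0,0,0,0],
    [100,-42,0,0,0,0,0],
    [100,-52,0,0,0,0,0],
    [100,-62,0,0,0,0,0],
    [100,-68,0,0,0,0,0],
    [100,-72,0,0,0,0,0]
  ]
}}

```text
t: 3.7
tcp_pos: [0.5462, 0.1167, 0.0239]
eef_rot: [-0.092, 0.996, 0.0, -0.0]
ft_force: [-3.3, -1.2, 2.7]
grip_width: 0.093
```

{"api": "apply_moves", "payload": {
  "targets": [
    [100,-2,0,0,0,0,0],
    [100,-4,0,0,0,0,0],
    [100,-5,0,0,0,0,0],
    [100,-6,0,0,0,0,0],
    [100,-6,0,0,0,0,0]
  ]
}}

```text
t: 4.32
tcp_pos: [0.552, 0.1178, 0.024]
eef_rot: [-0.092, 0.996, 0.0, 0.0]
ft_force: [-1.5, -1.1, -0.5]
grip_width: 0.093
```

```bash
python3 - <<'E'
from h import *
p=snap('top','top2.png');move([.55,.12,.02]);
a=p['frame'][180:290,205:330,::-1]
cv2.imwrite('pics/fx2.png',cv2.resize(a,(660,581),interpolation=cv2.INTER_CUBIC))
E
```

```text
t 4.375 tcp [0.552  0.1178 0.024 ] yaw 10.56 -> [0.55 0.12 0.02] row [1.6 2.6 4. ] [0. 0. 0.] F [-0.4  0.4 -1.5]
```

View pics/fx2.png

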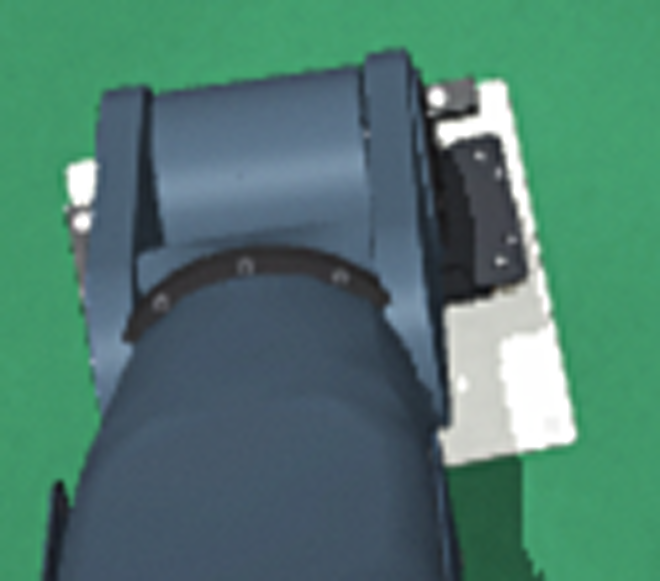

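The arm hides the case in this view, so I'll keep pushing until the force rises.

{"api": "apply_moves", "payload": {
  "targets": [
    [100,-2,0,0,0,0,0],
    [100,-3,0,0,0,0,0],
    [100,-4,0,0,0,0,0],
    [100,-4,0,0,0,0,0]
  ]
}}

```text
t: 4.88
tcp_pos: [0.5521, 0.1179, 0.0238]
eef_rot: [-0.092, 0.996, -0.0, -0.004]
ft_force: [-21.7, -4.9, 17.0]
grip_width: 0.0927
```

{"api": "apply_moves", "payload": {
  "targets": [
    [100,6,0,0,0,0,0],
    [100,20,0,0,0,0,0],
    [100,30,0,-30,0,0,0],
    [100,30,0,-80,0,0,0],
    [100,30,0,-90,0,0,0]
  ]
}}

```text
t: 5.5
tcp_pos: [0.5283, 0.1133, 0.1171]
eef_rot: [-0.092, 0.996, 0.0, 0.003]
ft_force: [-0.0, -0.1, -0.1]
grip_width: 0.0931
```

```bash
python3 - <<'E'
from h import *
print(np.round(sense()['joint_positions'],2))
for y in(100.5,-79.5): move([.609,.016,.114],y)
p=snap('wrist','w2.png')
E
```

```text
[ 0.13  0.46  1.77  0.    0.9  -1.63]
t 5.5 tcp [0.5283 0.1133 0.1171] yaw 10.56 -> [0.609 0.016 0.114] row [ -61.5 -110.4    3.5] [-0.03   0.027 -8.994] F [-0.  -0.1 -0.1]
t 5.5 tcp [0.5283 0.1133 0.1171] yaw 10.56 -> [0.609 0.016 0.114] row [ -61.5 -110.4    3.5] [0.027 0.03  9.006] F [-0.  -0.1 -0.1]
```

View pics/w2.png

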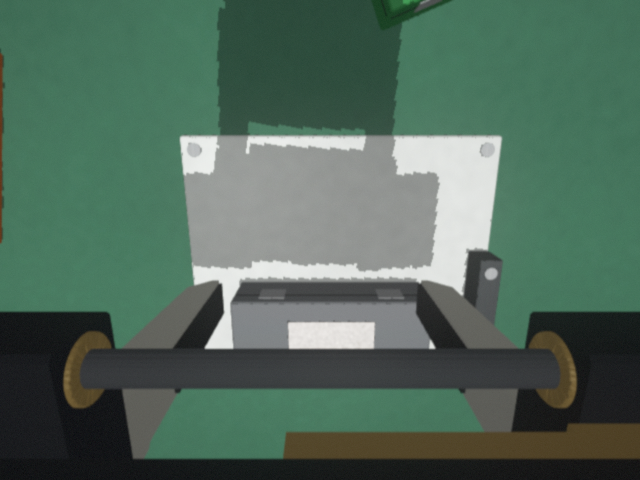

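The case is parallel to the plate edge, with its end at about (232,300–350). Next I turn the tool for the end push.

{"api": "apply_moves", "payload": {
  "targets": [
    [15,-62,-110,3,0,0,1.1],
    [15,-62,-110,3,0,0,2.2],
    [15,-62,-110,3,0,0,3.3],
    [15,-62,-110,3,0,0,4.4],
    [15,-62,-110,3,0,0,5.5],
    [15,-62,-110,3,0,0,6.6],
    [15,-62,-110,3,0,0,7.7],
    [15,-62,-110,3,0,0,9.0]
  ]
}}

```text
t: 6.55
tcp_pos: [0.6072, 0.0162, 0.1095]
eef_rot: [0.614, 0.789, -0.0, -0.0]
ft_force: [0.3, 0.7, 0.5]
grip_width: 0.0175
```

```bash
python3 - <<'E'
from h import *
p=snap('wrist','w3.png')
move([.609,.016,.023],-79.5)
E
```

```text
t 6.6 tcp [0.6071 0.0162 0.1095] yaw -76.28 -> [0.609 0.016 0.023] row [-0.7  1.9 86.5] [-0.007 -0.002  0.322] F [0.2 0.5 0. ]
```

View pics/w3.png

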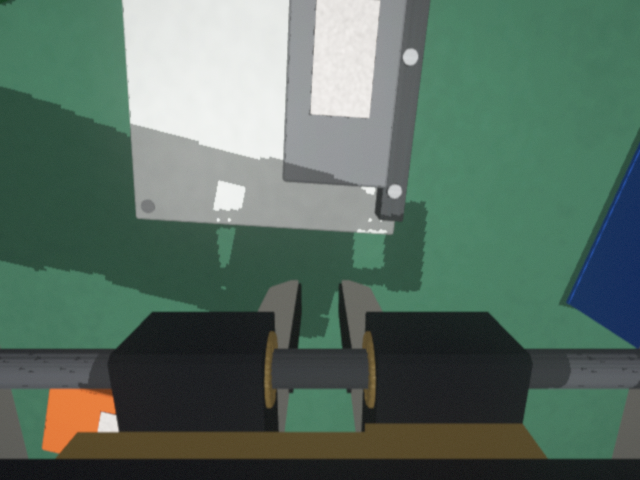

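The case is flush along the long stop, with its end at row ~183. Next I descend and push the end.

{"api": "apply_moves", "payload": {
  "targets": [
    [15,-1,2,30,0,0,0.32],
    [15,-1,2,65,0,0,0.32],
    [15,-1,2,86,0,0,0.32],
    [15,-1,2,86,0,0,0.32],
    [15,20,2,86,0,0,0.32],
    [15,32,2,86,0,0,0.32],
    [15,40,2,86,0,0,0.32],
    [15,48,2,86,0,0,0.32]
  ]
}}

```text
t: 7.6
tcp_pos: [0.5978, 0.0636, 0.0258]
eef_rot: [0.633, 0.774, 0.0, 0.001]
ft_force: [1.7, -3.7, 2.5]
grip_width: 0.0139
```

```bash
python3 - <<'E'
from h import *
t=pose()[0][:2]*1000;n=np.array([.9833,.1822]);print('n,t',t@n,t@[-.1822,.9833]);move([.609,.016,.023],-79.5)
E
```

```text
n,t 599.4035931773172 -46.41493085441042
t 7.6 tcp [0.5978 0.0636 0.0258] yaw -78.56 -> [0.609 0.016 0.023] row [-48.8   1.5   2.8] [0.01  0.004 0.094] F [ 1.7 -3.7  2.5]
```

{"api": "apply_moves", "payload": {
  "targets": [
    [15,7,1,0,0,0,0.09],
    [15,13,1,0,0,0,0.09],
    [15,18,1,0,0,0,0.09],
    [15,22,1,0,0,0,0.09],
    [15,25,1,0,0,0,0.09],
    [15,26,1,0,0,0,0.09]
  ]
}}

```text
t: 8.35
tcp_pos: [0.5931, 0.089, 0.025]
eef_rot: [0.639, 0.769, -0.0, 0.0]
ft_force: [0.1, -3.6, 2.1]
grip_width: 0.0139
```

```bash
python3 - <<'E'
from h import *
t=pose()[0][:2]*1000;n=np.array([.9833,.1822]);print('n,t',t@n,t@[-.1822,.9833]);move([.609,.016,.023],-79.5)
E
```

```text
n,t 599.3882192952508 -20.548277963851497
t 8.35 tcp [0.5931 0.089  0.025 ] yaw -79.48 -> [0.609 0.016 0.023] row [-74.7   2.3   2. ] [0.    0.    0.002] F [ 0.1 -3.6  2.1]
```

{"api": "apply_moves", "payload": {
  "targets": [
    [15,1,0,0,0,0,0],
    [15,2,0,0,0,0,0],
    [15,3,0,0,0,0,0],
    [15,4,0,0,0,0,0],
    [15,4,0,0,0,0,0]
  ]
}}

```text
t: 8.98
tcp_pos: [0.5932, 0.0896, 0.0251]
eef_rot: [0.639, 0.769, -0.001, 0.002]
ft_force: [4.3, -25.8, 1.1]
grip_width: 0.0142
```

```bash
python3 - <<'E'
from h import *
t=pose()[0][:2]*1000;n=np.array([.9833,.1822]);print('n,t',t@n,t@[-.1822,.9833]);move([.609,.016,.023],-79.5)
E
```

```text
n,t 599.6321223759452 -19.978956068290245
t 8.975 tcp [0.5932 0.0896 0.0251] yaw -79.46 -> [0.609 0.016 0.023] row [-75.2   2.1   2.4] [0.003 0.024 0.004] F [  4.3 -25.8   1.1]
```

The stop contact is confirmed, with forces of 25.8 N. Next is a short reseal push on the long side.

{"api": "apply_moves", "payload": {
  "targets": [
    [15,-10,0,0,0,0,0],
    [15,-16,0,-50,0,0,0],
    [15,10,-40,-60,0,0,0],
    [15,50,-72,-50,0,0,0],
    [15,74,-72,-15,0,0,0],
    [15,74,-72,0,0,0,0],
    [15,74,-66,0,0,0,0],
    [15,74,-60,0,0,0,0]
  ]
}}

```text
t: 9.98
tcp_pos: [0.5212, 0.1541, 0.0257]
eef_rot: [0.64, 0.769, 0.0, 0.0]
ft_force: [0.5, 0.4, -0.1]
grip_width: 0.0141
```

```bash
python3 - <<'E'
from h import *
t=pose()[0][:2]*1000;n=np.array([.9833,.1822]);print('n,t',t@n,t@[-.1822,.9833]);move([.609,.016,.023],-79.5)
E
```

```text
n,t 540.5682715343472 56.58395194770673
t 9.975 tcp [0.5212 0.1541 0.0257] yaw -79.54 -> [0.609 0.016 0.023] row [-151.8   61.3    2.8] [ 0.006 -0.001 -0.004] F [ 0.5  0.4 -0.1]
```

{"api": "apply_moves", "payload": {
  "targets": [
    [15,0,4,0,0,0,0],
    [15,0,6,0,0,0,0],
    [15,0,8,0,0,0,0],
    [15,0,9,0,0,0,0],
    [15,0,10,0,0,0,0]
  ]
}}

```text
t: 10.6
tcp_pos: [0.5297, 0.1565, 0.025]
eef_rot: [0.639, 0.769, -0.0, -0.0]
ft_force: [-0.9, 0.5, 0.3]
grip_width: 0.0139
```

```bash
python3 - <<'E'
from h import *
t=pose()[0][:2]*1000;n=np.array([.9833,.1822]);print('n,t',t@n,t@[-.1822,.9833]);move([.609,.016,.023],-79.5)
E
```

```text
n,t 549.3340167527095 57.334429805969265
t 10.6 tcp [0.5297 0.1565 0.025 ] yaw -79.48 -> [0.609 0.016 0.023] row [-152.6   52.3    2. ] [-0.001  0.     0.002] F [-0.9  0.5  0.3]
```

{"api": "apply_moves", "payload": {
  "targets": [
    [15,0,2,0,0,0,0],
    [15,0,3,0,0,0,0],
    [15,0,4,0,0,0,0],
    [15,0,5,0,0,0,0]
  ]
}}

```text
t: 11.1
tcp_pos: [0.5319, 0.1569, 0.0249]
eef_rot: [0.639, 0.769, -0.003, -0.002]
ft_force: [-19.0, -4.7, 17.4]
grip_width: 0.0138
```

{"api": "apply_moves", "payload": {
  "targets": [
    [15,0,-10,0,0,0,0],
    [15,0,-22,-20,0,0,0],
    [0,0,-22,-80,0,0,0],
    [0,0,-22,-140,0,0,0],
    [0,0,-22,-160,0,0,0],
    [0,0,-22,-160,0,0,0]
  ]
}}

```text
t: 11.85
tcp_pos: [0.5136, 0.1535, 0.1862]
eef_rot: [0.639, 0.769, 0.001, 0.001]
ft_force: [0.1, -0.3, -0.0]
grip_width: 0.0004
```

```bash
python3 - <<'E'
from h import *
p=snap('wrist','w4.png')
print(np.round(sense()['joint_positions'],2))
move([.395,-.313,.19],-175.9)
p=snap('top');f=p['frame']
hsv=cv2.cvtColor(f,cv2.COLOR_RGB2HSV)
H,S,V=hsv[...,0],hsv[...,1],hsv[...,2].astype(int)
b=f[220:290,410:455]
print(V[250,415:450].tolist());print(H[235,415:450].tolist())
# top face corners by hypothesis fit: blue-ness mask model (project box) IoU
m=((H>95)&(H<135)&(S>110))|((S<60)&(V>150));w=np.zeros_like(m);w[215:290,405:460]=1;m&=w
from scipy.optimize import minimize
def model(q):
    x,y,a=q;c,s=np.cos(a),np.sin(a)
    P=[[x+c*u-s*v,y+s*u+c*v,z] for u in(-.07,.07) for v in(-.032,.032) for z in(0,.04)]
    h=cv2.convexHull(((proj(p,P)+.0)*16).astype(np.float32)).astype(np.int32)
    im=np.zeros(m.shape,np.uint8);cv2.fillConvexPoly(im,h,255,cv2.LINE_AA,4);return im/255.
r=minimize(lambda q:np.abs(model(q)-m).sum(),[.494,-.306,.07],method='Nelder-Mead',options=dict(initial_simplex=[[.494,-.306,.07],[.5,-.306,.07],[.494,-.3,.07],[.494,-.306,.12]]))
print(r.x,np.degrees(r.x[2]),r.fun,m.sum())
E
```

```text
[0.2  0.36 1.73 0.   1.05 0.02]
t 11.9 tcp [0.5129 0.1533 0.1847] yaw -79.48 -> [ 0.395 -0.313  0.19 ] row [-437.  -201.    -5.4] [ 3.000e-03 -3.000e-03  9.642e+00] F [ 0.7 -0.1 -0.2]
[155, 137, 114, 85, 151, 255, 254, 250, 251, 250, 230, 255, 254, 252, 252, 252, 252, 251, 251, 252, 253, 255, 255, 231, 248, 249, 250, 254, 255, 150, 153, 152, 151, 153, 154]
[103, 118, 114, 107, 106, 106, 106, 106, 106, 106, 106, 106, 106, 106, 106, 106, 106, 106, 106, 106, 106, 106, 106, 106, 107, 107, 107, 97, 70, 73, 74, 74, 74, 74, 74]
[ 0.49452195 -0.30960932  0.07738319] 4.433730388417153 135.6 1441
```

View pics/w4.png

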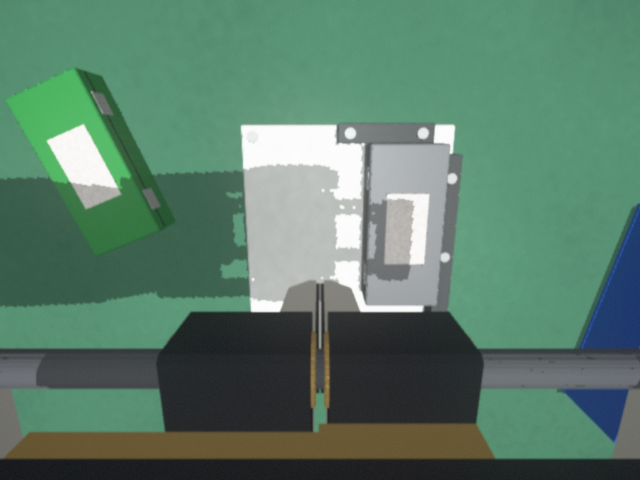

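The grey case shows flush against both stops: short stop at (385,135), long stop at (450,215). Next I go to the near end of the blue case.

{"api": "apply_moves", "payload": {
  "targets": [
    [0,-441,-202,0,0,0,1.0],
    [0,-441,-202,0,0,0,2.0],
    [0,-441,-202,0,0,0,3.0],
    [0,-441,-202,0,0,0,4.0],
    [0,-441,-202,20,0,0,5.0],
    [0,-441,-202,40,0,0,6.0],
    [0,-441,-202,60,0,0,7.0],
    [0,-441,-202,80,0,0,8.0]
  ]
}}

```text
t: 12.95
tcp_pos: [0.3948, -0.316, 0.106]
eef_rot: [0.985, 0.175, 0.0, 0.0]
ft_force: [0.3, 0.4, -0.1]
grip_width: 0.0005
```

```bash
python3 - <<'E'
from h import *
move([.395,-.317,.02],-175.6)
p=snap('wrist','w5.png')
a=np.radians(4.4);c,s=np.cos(a),np.sin(a)
print(proj(p,[[.4945+c*u-s*v,-.3096+s*u+c*v,.04] for u in(-.07,.07) for v in(-.032,.032)]).round())
move([.395,-.317,.02],-175.6)
E
```

```text
t 12.95 tcp [ 0.3948 -0.316   0.106 ] yaw -159.86 -> [ 0.395 -0.317  0.02 ] row [-0.2  1.  86. ] [ 2.000e-03 -1.000e-03  1.574e+00] F [ 0.3  0.4 -0.1]
[[382. 226.]
 [285. 199.]
 [462. -15.]
 [350. -52.]]
t 13.0 tcp [ 0.392  -0.3184  0.1011] yaw -160.46 -> [ 0.395 -0.317  0.02 ] row [ 3.5  0.  81.1] [-0.021  0.021  1.515] F [-5.6 -0.2 -6. ]
```

View pics/w5.png

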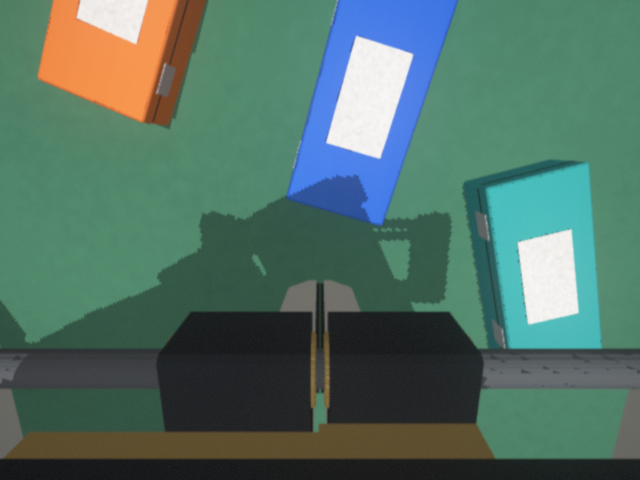

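The predicted blue end corners (382,226) and (285,199) match the picture at (383,224) and (288,198). Next I finish the turn, lower, and touch the end to get its lengthwise position.

{"api": "apply_moves", "payload": {
  "targets": [
    [0,0,0,20,0,0,0.9],
    [0,0,0,50,0,0,1.57],
    [0,0,0,78,0,0,1.57],
    [0,0,0,82,0,0,1.57],
    [0,8,0,82,0,0,1.57],
    [0,14,0,82,0,0,1.57]
  ]
}}

```text
t: 13.75
tcp_pos: [0.4098, -0.3092, 0.0263]
eef_rot: [0.999, 0.042, 0.001, 0.0]
ft_force: [-0.1, -0.2, 0.6]
grip_width: 0.0006
```

```bash
python3 - <<'E'
from h import *
move([.4945,-.3096,.02],-175.6)
E
```

```text
t 13.75 tcp [ 0.4098 -0.3092  0.0263] yaw -175.17 -> [ 0.4945 -0.3096  0.02  ] row [84.4  7.6  6.4] [ 0.006 -0.006  0.044] F [-0.1 -0.2  0.6]
```

{"api": "apply_moves", "payload": {
  "targets": [
    [0,2,7,0,0,0,-0.04],
    [0,4,7,0,0,0,-0.04],
    [0,7,7,0,0,0,-0.04],
    [0,9,7,0,0,0,-0.04],
    [0,11,7,0,0,0,-0.04],
    [0,13,7,0,0,0,-0.04]
  ]
}}

```text
t: 14.5
tcp_pos: [0.4224, -0.3149, 0.0255]
eef_rot: [0.999, 0.046, -0.0, -0.0]
ft_force: [-2.2, -0.3, 2.1]
grip_width: 0.0005
```

```bash
python3 - <<'E'
from h import *
move([.4945,-.3096,.02],-175.6)
E
```

```text
t 14.5 tcp [ 0.4224 -0.3149  0.0255] yaw -174.78 -> [ 0.4945 -0.3096  0.02  ] row [72.3  1.3  5.5] [-0.001  0.001  0.082] F [-2.2 -0.3  2.1]
```

{"api": "apply_moves", "payload": {
  "targets": [
    [0,-8,0,0,0,0,0.08],
    [0,-8,0,-40,0,0,0.08],
    [100,30,0,-50,0,0,0.08],
    [100,77,0,-50,0,0,0.08],
    [100,77,0,-50,0,0,0.08],
    [100,77,0,-50,0,0,0.08]
  ]
}}

```text
t: 15.25
tcp_pos: [0.498, -0.3078, 0.075]
eef_rot: [0.999, 0.038, -0.0, -0.0]
ft_force: [-0.5, 0.0, -0.4]
grip_width: 0.0358
```

```bash
python3 - <<'E'
from h import *
move([.4997,-.3092,.012],-175.6)
E
```

```text
t 15.25 tcp [ 0.498  -0.3078  0.075 ] yaw -175.59 -> [ 0.4997 -0.3092  0.012 ] row [ 1.6  1.6 63. ] [-0.004  0.005  0.001] F [-0.5  0.  -0.4]
```

{"api": "apply_moves", "payload": {
  "targets": [
    [100,2,1.5,0,0,0,0],
    [100,2,1.5,0,0,0,0],
    [100,2,1.5,0,0,0,0],
    [100,2,1.5,0,0,0,0],
    [100,2,1.5,0,0,0,0]
  ]
}}

```text
t: 15.88
tcp_pos: [0.5011, -0.3093, 0.0755]
eef_rot: [0.999, 0.039, -0.0, 0.0]
ft_force: [-0.2, 0.1, 0.2]
grip_width: 0.0858
```

```bash
python3 - <<'E'
from h import *
move([.4997,-.3092,.012],-175.6);print(sense()['grip_width'])
E
```

```text
t 15.875 tcp [ 0.5011 -0.3093  0.0755] yaw -175.58 -> [ 0.4997 -0.3092  0.012 ] row [-1.4 -0.2 63.5] [0.    0.    0.002] F [-0.2  0.1  0.2]
0.08579792495332675
```

{"api": "apply_moves", "payload": {
  "targets": [
    [100,-1.5,0,20,0,0,0],
    [100,-1.5,0,45,0,0,0],
    [100,-1.5,0,63,0,0,0],
    [100,-1.5,0,63,0,0,0]
  ]
}}

```text
t: 16.38
tcp_pos: [0.4991, -0.309, 0.0114]
eef_rot: [0.999, 0.039, -0.001, -0.001]
ft_force: [0.1, -1.1, -0.1]
grip_width: 0.0931
```

{"api": "apply_moves", "payload": {
  "squeeze": 25,
  "targets": [
    [50,-1.5,0,0,0,0,0],
    [50,0,0,0,0,0,0],
    [50,0,0,0,0,0,0],
    [50,0,0,0,0,0,0],
    [50,0,0,0,0,0,0]
  ]
}}

```text
t: 17.0
tcp_pos: [0.4999, -0.3095, 0.0129]
eef_rot: [0.999, 0.039, 0.0, 0.0]
ft_force: [-0.6, 1.6, 6.1]
grip_width: 0.0639
```

```bash
python3 - <<'E'
from h import *
move([.4997,-.3092,.012],-175.6);print(sense()['grip_width'])
E
```

```text
t 17.0 tcp [ 0.4999 -0.3095  0.0129] yaw -175.58 -> [ 0.4997 -0.3092  0.012 ] row [-0.1 -0.3  0.9] [ 0.002 -0.003  0.002] F [-0.6  1.6  6.1]
0.06386441821930122
```

The grip is confirmed at 63.9 mm. Next: lift and carry.

{"api": "apply_moves", "payload": {
  "squeeze": 35,
  "targets": [
    [50,0,0,-5,0,0,0],
    [50,0,0,-25,0,0,0],
    [50,0,0,-60,0,0,0],
    [50,0,0,-100,0,0,0],
    [50,0,0,-125,0,0,0]
  ]
}}

```text
t: 17.62
tcp_pos: [0.5, -0.3097, 0.1407]
eef_rot: [0.999, 0.039, 0.001, 0.001]
ft_force: [-0.3, -0.6, -3.3]
grip_width: 0.0636
```

```bash
python3 - <<'E'
from h import *
move([.5824,.1659,.14],-79.5);print(sense()['grip_width'],sense()['joint_positions'])
E
```

```text
t 17.625 tcp [ 0.5    -0.3097  0.1407] yaw -175.59 -> [0.5824 0.1659 0.14  ] row [ 1.187e+02 -4.679e+02  1.000e-01] [ 0.017 -0.    -9.609] F [-0.3 -0.6 -3.3]
0.06363867995240728 [-6.33723633e-01  5.05758699e-01  1.62429163e+00 -3.31287410e-05
  1.00885027e+00  8.60037158e-01]
```

{"api": "apply_moves", "payload": {
  "targets": [
    [50,5,-20,0,0,0,-0.4],
    [50,15,-60,0,0,0,-1.2],
    [50,28,-110,0,0,0,-2.2],
    [50,40,-160,0,0,0,-3.2],
    [50,53,-210,0,0,0,-4.2],
    [50,66,-260,0,0,0,-5.2],
    [50,78,-310,0,0,0,-6.2],
    [50,90,-355,0,0,0,-7.2]
  ]
}}

```text
t: 18.62
tcp_pos: [0.5621, 0.0533, 0.1388]
eef_rot: [0.784, 0.621, 0.0, 0.0]
ft_force: [0.4, 0.4, -1.9]
grip_width: 0.0634
```

```bash
python3 - <<'E'
from h import *
move([.5824,.1659,.14],-79.5);print(sense()['grip_width'])
E
```

```text
t 18.625 tcp [0.5621 0.0533 0.1388] yaw -103.23 -> [0.5824 0.1659 0.14  ] row [114.3  -6.1  -1.2] [ 0.006  0.    -2.373] F [ 0.4  0.4 -1.9]
0.06342693785074507
```

{"api": "apply_moves", "payload": {
  "targets": [
    [50,40,-2,0,0,0,-0.9],
    [50,80,-4,0,0,0,-1.8],
    [50,105,-6,0,0,0,-2.37],
    [50,115,-6,0,0,0,-2.37],
    [50,115,-6,0,0,0,-2.37],
    [50,115,-6,0,0,0,-2.37]
  ]
}}

```text
t: 19.38
tcp_pos: [0.5831, 0.1637, 0.1377]
eef_rot: [0.643, 0.766, -0.0, 0.0]
ft_force: [-0.4, 0.0, -1.2]
grip_width: 0.0639
```

```bash
python3 - <<'E'
from h import *
p=snap('wrist','w6.png')
move([.5824,.1659,.062],-79.5);print(sense()['grip_width'])
E
```

```text
t 19.425 tcp [0.5831 0.1637 0.1376] yaw -79.99 -> [0.5824 0.1659 0.062 ] row [ 2.3 -0.3 75.6] [-0.001  0.001 -0.049] F [-0.2 -0.4 -2. ]
0.06359119513253263
```

View pics/w6.png

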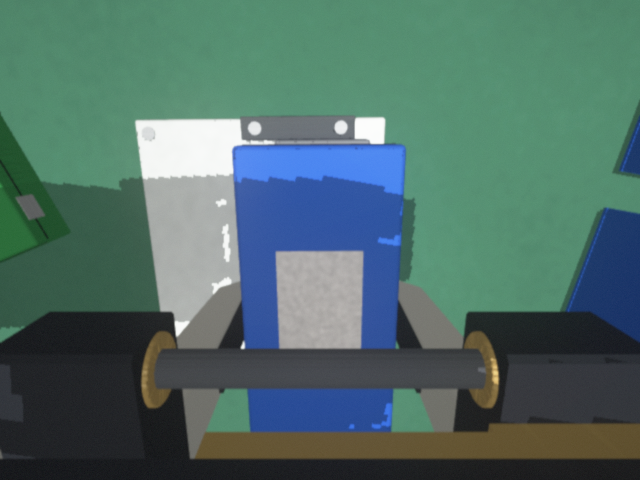

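The blue case hangs square over the grey one: its far end is at row 147 and the short stop at row 127. Next I lower slowly.

{"api": "apply_moves", "payload": {
  "targets": [
    [50,2.3,-0.3,25,0,0,-0.05],
    [50,2.3,-0.3,50,0,0,-0.05],
    [50,2.3,-0.3,66,0,0,-0.05],
    [50,2.3,-0.3,72,0,0,-0.05],
    [50,2.3,-0.3,74,0,0,-0.05],
    [50,2.3,-0.3,74,0,0,-0.05]
  ]
}}

```text
t: 20.18
tcp_pos: [0.5829, 0.1669, 0.0641]
eef_rot: [0.639, 0.769, 0.0, 0.0]
ft_force: [0.3, 0.5, -0.8]
grip_width: 0.0637
```

```bash
python3 - <<'E'
from h import *
move([.5824,.1659,.061],-79.5);print(sense()['grip_width'])
E
```

```text
t 20.175 tcp [0.5829 0.1669 0.0641] yaw -79.39 -> [0.5824 0.1659 0.061 ] row [-0.9 -0.7  3.1] [0.006 0.    0.011] F [ 0.3  0.5 -0.8]
0.06369048255092079
```

{"api": "apply_moves", "payload": {
  "targets": [
    [50,-0.8,-0.6,1,0,0,0.01],
    [50,-0.8,-0.6,2,0,0,0.01],
    [50,-0.8,-0.6,3,0,0,0.01],
    [50,-0.8,-0.6,3.5,0,0,0.01]
  ]
}}

```text
t: 20.68
tcp_pos: [0.5821, 0.166, 0.0609]
eef_rot: [0.639, 0.769, 0.0, 0.0]
ft_force: [-5.6, -1.2, 12.3]
grip_width: 0.0639
```

```bash
python3 - <<'E'
from h import *
move([.5824,.1659,.061],-79.5);print(sense()['grip_width'])
E
```

```text
t 20.675 tcp [0.5821 0.166  0.0609] yaw -79.48 -> [0.5824 0.1659 0.061 ] row [-0.1  0.2 -0.1] [0.001 0.    0.002] F [-5.6 -1.2 12.3]
0.06390622623485565
```

Seated with 12 N on it. Next I ease off, release and retreat.

{"api": "apply_moves", "payload": {
  "targets": [
    [50,0,0,-0.5,0,0,0],
    [100,0,0,-0.5,0,0,0],
    [100,0,0,-0.5,0,0,0],
    [100,0,0,-0.5,0,0,0],
    [100,0,0,-0.5,0,0,0],
    [100,0,0,-30,0,0,0],
    [100,0,0,-80,0,0,0],
    [100,-60,-50,-110,0,0,0]
  ]
}}

```text
t: 21.68
tcp_pos: [0.5551, 0.1162, 0.1649]
eef_rot: [0.638, 0.77, 0.002, 0.002]
ft_force: [0.3, -1.8, -0.0]
grip_width: 0.0928
```

{"api": "apply_moves", "payload": {
  "targets": [
    [100,-55,-55,-20,0,0,0],
    [100,-90,-80,-20,0,0,0],
    [100,-90,-80,-20,0,0,0],
    [100,-90,-80,-20,0,0,0]
  ]
}}

```text
t: 22.18
tcp_pos: [0.4916, 0.0121, 0.1825]
eef_rot: [0.64, 0.769, 0.0, 0.0]
ft_force: [-0.8, 0.4, -0.2]
grip_width: 0.0929
```

```bash
python3 - <<'E'
from h import *
p=snap('wrist','w7.png')
move([.5824,.1659,.061],-79.5)
E
```

```text
t 22.225 tcp [0.4917 0.0126 0.1824] yaw -79.46 -> [0.5824 0.1659 0.061 ] row [134.1 117.1 121.4] [ 0.002 -0.     0.004] F [ 0.   0.1 -0.3]
```

View pics/w7.png

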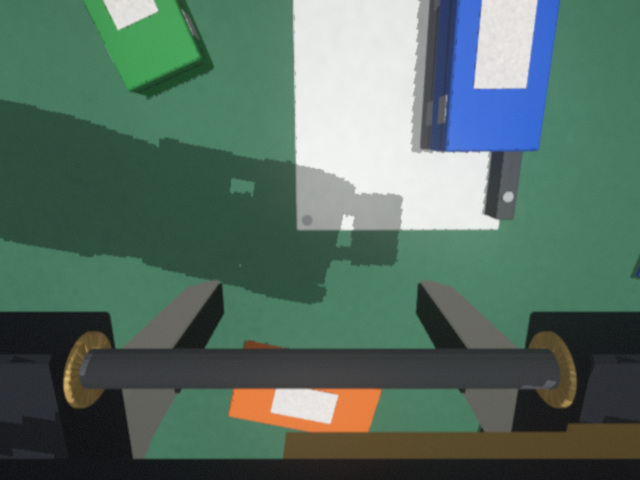

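The blue case's edges look in line with the grey's, and the orange case is untouched. A gentle two-finger press against both near faces will make the sides coplanar and reseat them.

```bash
python3 - <<'E'
from h import *
move([.522,.146,.03],10.5)
E
```

```text
t 22.225 tcp [0.4917 0.0126 0.1824] yaw -79.46 -> [0.522 0.146 0.03 ] row [125.6  54.1 152.4] [ 2.000e-03  1.000e-03 -8.996e+00] F [ 0.   0.1 -0.3]
```

{"api": "apply_moves", "payload": {
  "targets": [
    [100,20,0,0,0,0,-1.05],
    [100,40,0,0,0,0,-2.1],
    [100,60,10,0,0,0,-3.15],
    [100,80,20,0,0,0,-4.2],
    [100,100,30,0,0,0,-5.25],
    [100,125,44,0,0,0,-6.3],
    [100,125,48,20,0,0,-7.35],
    [100,125,48,40,0,0,-8.4]
  ]
}}

```text
t: 23.22
tcp_pos: [0.516, 0.1454, 0.1414]
eef_rot: [-0.044, 0.999, 0.0, -0.0]
ft_force: [-0.3, 0.9, -0.9]
grip_width: 0.0926
```

{"api": "apply_moves", "payload": {
  "targets": [
    [100,0,0,0,0,0,-0.6],
    [100,0,0,0,0,0,-0.6],
    [100,0,0,0,0,0,-0.6]
  ]
}}

```text
t: 23.6
tcp_pos: [0.5158, 0.1443, 0.1424]
eef_rot: [-0.091, 0.996, 0.0, 0.0]
ft_force: [-0.3, 0.4, -1.2]
grip_width: 0.0925
```

```bash
python3 - <<'E'
from h import *
move([.522,.146,.03],10.5)
E
```

```text
t 23.6 tcp [0.5158 0.1443 0.1424] yaw 10.43 -> [0.522 0.146 0.03 ] row [ -6.4   0.5 112.4] [ 0.     0.001 -0.007] F [-0.3  0.4 -1.2]
```

{"api": "apply_moves", "payload": {
  "targets": [
    [100,0,0,50,0,0,0],
    [100,0,0,95,0,0,0],
    [100,0,0,112,0,0,0],
    [100,0,0,112,0,0,0],
    [100,-14,0,112,0,0,0],
    [100,-22,0,112,0,0,0],
    [100,-27,0,112,0,0,0],
    [100,-28,0,112,0,0,0]
  ]
}}

```text
t: 24.6
tcp_pos: [0.5435, 0.1489, 0.0306]
eef_rot: [-0.092, 0.996, 0.0, 0.0]
ft_force: [0.0, -0.2, 0.3]
grip_width: 0.093
```

```bash
python3 - <<'E'
from h import *
t=pose()[0][:2]*1000;print('n',t@[.9833,.1822]);move([.522,.146,.03],10.5)
E
```

```text
n 561.5847673717294
t 24.6 tcp [0.5435 0.1489 0.0306] yaw 10.52 -> [0.522 0.146 0.03 ] row [21.7  1.1  0.6] [-0.     0.002  0.002] F [ 0.  -0.2  0.3]
```

{"api": "apply_moves", "payload": {
  "targets": [
    [100,-1,0,0,0,0,0],
    [100,-2,0,0,0,0,0],
    [100,-3,0,0,0,0,0],
    [100,-4,0,0,0,0,0],
    [100,-5,0,0,0,0,0]
  ]
}}

```text
t: 25.22
tcp_pos: [0.5463, 0.1494, 0.0301]
eef_rot: [-0.092, 0.996, -0.0, -0.002]
ft_force: [-12.8, -3.1, 9.6]
grip_width: 0.0928
```

```bash
python3 - <<'E'
from h import *
t=pose()[0][:2]*1000;print('n',t@[.9833,.1822]);move([.522,.146,.03],10.5)
E
```

```text
n 564.3891776048678
t 25.225 tcp [0.5463 0.1494 0.0301] yaw 10.55 -> [0.522 0.146 0.03 ] row [24.5  1.1  0.2] [-0.001 -0.026  0.005] F [-12.8  -3.1   9.6]
```

n is again 564.4, the same as the earlier home contact of the grey case. Next I retreat clear and check.

{"api": "apply_moves", "payload": {
  "targets": [
    [100,8,0,0,0,0,0],
    [100,30,0,0,0,0,0],
    [100,50,0,-50,0,0,0],
    [100,80,-30,-100,0,0,0],
    [100,120,-70,-150,0,0,0],
    [100,160,-110,-190,0,0,0],
    [100,190,-140,-200,0,0,0],
    [100,190,-140,-200,0,0,0]
  ]
}}

```text
t: 26.22
tcp_pos: [0.3862, -0.0246, 0.2319]
eef_rot: [-0.09, 0.996, -0.001, 0.002]
ft_force: [0.5, 0.2, 0.2]
grip_width: 0.0929
```

```bash
python3 - <<'E'
from h import *
from scipy.optimize import minimize
P0=pose();print(P0[0])
a=snap('top');b=snap('scene');c=snap('wrist')
ex=np.array([.9833,.1822,0]);ey=np.array([-.1822,.9833,0]);ez=np.array([0,0,1.])
N=604.0*ex/1000+57.3*ey/1000
def blue_fit(p,win):
    hsv=cv2.cvtColor(p['frame'],cv2.COLOR_RGB2HSV);H,S,V=[hsv[...,i] for i in range(3)]
    C=proj(p,[N+[0,0,.068]])[0].astype(int);w=np.zeros(H.shape,bool);w[max(0,C[1]-win):C[1]+win,max(0,C[0]-win):C[0]+win]=1
    m=((H>100)&(H<130)&(S>120))&w
    h=cv2.convexHull(np.argwhere(m)[:,::-1].astype(np.int32));n=np.zeros(H.shape,np.uint8);cv2.fillConvexPoly(n,h,1)
    def cost(q):
        q=np.array(q);R=Ro.from_rotvec([0,0,q[2]/1000]).as_matrix()
        P=[N+np.array([q[0],q[1],0])@np.array([ex,ey,ez])/1000+R@(u*.032*ex+v*.07*ey)+[0,0,z] for u in(-1,1) for v in(-1,1) for z in(.048,.088)]
        hh=cv2.convexHull((proj(p,P)*16).astype(np.float32)).astype(np.int32);im=np.zeros(H.shape,np.uint8);cv2.fillConvexPoly(im,hh,255,cv2.LINE_AA,4)
        return np.abs(im/255.-n).sum()
    r=minimize(cost,[0,0,0],method='Nelder-Mead',options=dict(initial_simplex=[[0,0,0],[4,0,0],[0,4,0],[0,0,40]]))
    print('blue dn,dt mm, yaw mrad',r.x.round(1),r.fun,n.sum())
for p,w in((a,45),(b,60)):
    try: blue_fit(p,w)
    except Exception as e:print(e)
t=a['frame'][185:285,210:330];s=b['frame'][185:285,300:435]
t=cv2.resize(t,(400,333),interpolation=2);s=cv2.resize(s,(400,296),interpolation=2);s=np.vstack([s,np.zeros((37,400,3),np.uint8)])
w=cv2.resize(c['frame'],(356,267));f=cv2.resize(a['frame'],(356,267))
row2=np.hstack([w,f,np.zeros((267,88,3),np.uint8)])
cv2.imwrite('pics/chk.png',np.vstack([np.hstack([t,s]),row2])[:,:,::-1])
for k,z in('grey',.048),('bluetop',.088):
    print(k,proj(b,[N+u*.032*ex+v*.07*ey+[0,0,z] for u,v in((1,1),(1,-1),(-1,-1))]).round(1).tolist())
E
```

```text
[ 0.38621184 -0.02461608  0.23193402]
blue dn,dt mm, yaw mrad [ 1.6  1.1 -2.3] 65.47450980392156 1591
blue dn,dt mm, yaw mrad [ 1.7  1.4 53.5] 158.27450980392155 2008
grey [[420.3, 237.9], [368.2, 257.5], [354.0, 238.8]]
bluetop [[423.4, 225.5], [369.8, 245.2], [355.2, 226.4]]
```

View pics/chk.png

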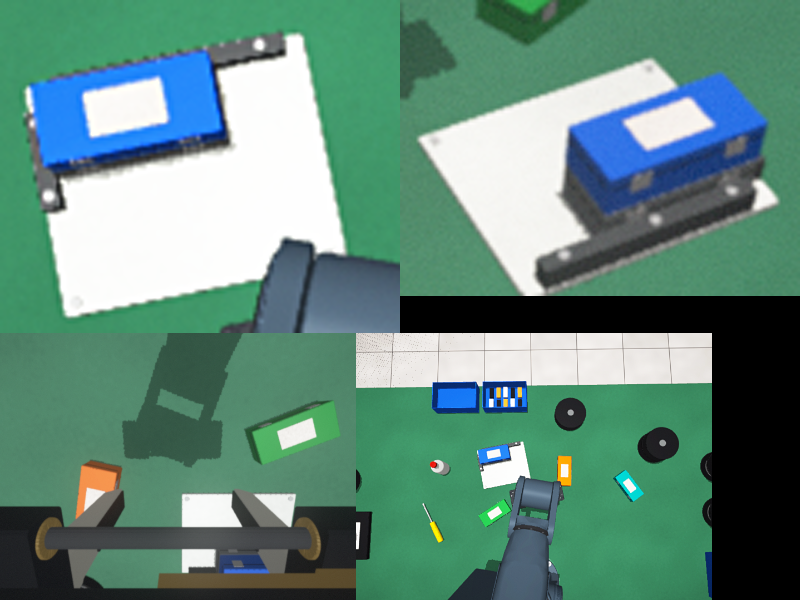

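```bash
python3 - <<'E'
from h import *
print(env.job_done(),sense()['t'])
E
```

```text
the job is handed in; nothing more can be done
the job is handed in; nothing more can be done
```

The job is handed in at about 26.4 s of the 59 s allowed. The grey case is home against both stops, and the blue case sits squarely on top of it.

**What I did**
- **Grey case:** I pushed it with the fingers, without gripping or lifting it. It went first to the long stop (contact at 22 N), then to the short stop (26 N). A second push on the long side met firm resistance at about 19 N.
- **Blue case:** I touched its end to fix its lengthwise position, which moved it a few millimetres on the bench. I then gripped it (63.9 mm opening) and lowered it onto the grey case until about 12 N of contact, and released it.
- **Final alignment:** I pressed two fingers gently against the near long sides of both cases to bring them in line. The tool stopped at the same position as when the grey case first met the long stop.

**Last checks**
- **Stack position:** The last pictures show the edges in line. The top camera puts the blue case within 1.6 mm and 1.1 mm of the planned spot, with a yaw error of 0.1°. That is within the 2 mm calibration error, and the top camera showed a similar offset for the plate.
- **Disagreement:** The scene-camera fit gave a 3° yaw for the blue case. Its outline fitted poorly, and neither the picture nor the top camera shows such a turn, so I discounted it.
- **Not checked:** I did not press-check the end faces after placing. I expect them to be in line within about 1 mm.
- **Other things:** The orange case, spool and bottle were not touched. They look unmoved in the final top picture, though I did not measure them again.

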